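# Stand an actuator block in the capstan clamp and wind it tight

### The arm

A 7-joint arm with a two-finger parallel gripper is mounted at the origin on the work surface. World frame = base frame: x ahead of the robot, y to its left, z up, the work surface at z = 0. Lengths are in mm, angles in rad, forces in N, time in s.
With the tool pointing down it reaches from about 425 to 875 mm from the base axis. Payload 4.7 kg.
Tool frame: the origin (TCP) lies between the finger pads; the fingertips stand 22 mm ahead of it and the grasp point (between the pads) lies 3 mm ahead of it (bot.nose_length is the z of the fingertips in the tool frame, in mm); z points along the fingers, y is the line along which they close (so a half turn about z gives the same grasp; the last joint's range is limited). The gripper opens to 87 mm and grips with 3 to 60 N. Pads are 19 mm wide; open, the fingers measure 117 mm over their backs; the gripper's body (75 mm by 190 mm) begins 51 mm behind the grasp point.
Start: joints at [-1.242, 0.321, -0.07, 1.45, 0.023, 1.371, -0.057], TCP at [201.283, 618.068, 244.587] pointing down, gripper open.
Joint ranges: [-2.86, 2.86], [-0.3, 2.09], [-1.38, 1.24], [0.06, 2.45], [-1.56, 4.7], [0.09, 2.05], [-2.69, 2.69]. Speed limits (rad/s): [2.57, 2.57, 3.14, 3.14, 3.14, 3.14, 3.14].

### API

Orientations are given as a unit quaternion [x, y, z, w].
In Python, from bench import bot gives the robot as it stands.
- The arm moves only by the tool drive_tool, never from a script. Its argument "motion" is a list of rows, each a list of 3 entries, a list of its own where there are three numbers: the shift along the tool's x, y, z scaled (see below), then the turn about the tool's z scaled (see below), then the closure, from 0 (fully open) to 1 (shut). A call has exactly 10 rows; each row is the pose to reach, as a shift and turn from the pose commanded when the call began, along the tool's axes at that moment, turning the shorter way round; what a row does not reach only later rows make up. The controller multiplies each number of a shift by 0.4 m and each number of a turn by pi rad. A row lasts 1/8 s, in which the tool goes at most 62.5 mm and 10.7 degrees, less where a joint would pass 70% of its speed; a pose out of reach is approached as far as the arm can. A call with a number of a shift or a turn outside -1 to 1 is refused whole. A call with a gripper value outside its range is refused whole. The fingers move at their own pace and stop on an object; "grip_force" is the grip in N (left out, the last holds). Time passes only in rows, so rows that repeat a pose let the fingers close, or fill a call up. It gives the time, the measured TCP pose, the force, the opening and the grip force at its end, in the units of the state.
- bot.get_state(): the state, without advancing time (a new reading comes with each control period).
- bot.snapshot(name): name is "side" or "top"; returns a dict with "color" (420x560x3 uint8, red, green, blue), "depth" (420x560 float32, mm along the optical axis (not along the pixel's ray), 0 where there is no reading), "fx", "fy", "cx", "cy" (pixels), "R" (3x3) and "t" (3): a world point X has camera coordinates R X + t. Camera axes: x right, y down, z forward; pixel columns grow to the right and rows downward; lengths in mm; the calibration is good to about 2 mm. A picture is of the moment at which its call begins.
- bot.sign_off(): hands the job in; it is judged then, once.
The state is a dict: "time_s": time; "q": joint angles; "joint_velocities": joint speeds; "effort": joint torques, N m; "ee_pos": TCP position; "tcp_rot": TCP orientation; "ft_force": force on the tool from outside, world axes, zero at the start; "ft_torque": the same for the moment, N m; "width": opening from 0.0 (shut) to 1.0 (fully open); "grasp_force": force on a finger pad.
Only numpy, scipy, OpenCV 4.12 (cv2) and the standard library are available. Lean on these libraries where they do the work, as an engineer would, in place of code of your own. Each camera call takes 0.05 s, during which the arm holds its last target. There are 200 camera calls.

### The job

Lay the white actuator block on the blue sloping rest with its orange, brass-spigot end uppermost and let go of it there, then take it again by that upper end and stand it upright, spigot up, in the nest of the clamping fixture, midway across the jaws, and let go. Then wind the jaw shut by pushing the capstan's spokes clockwise, one after another, until the capstan comes up against its stop, leaving the block clamped upright. Move the jaw only with the capstan, and leave the red bin, the oil bottle and the screwdriver where they are.

Things in the scene. Friction and masses are not known exactly. Their poses are not given: they have to be found in the camera images.
- block_center (a point): Centre of the loose actuator block: white square bar 110 x 36 x 36 mm, 0.25-0.5 kg, lying on the table at the start; one end has an orange band and a brass spigot (20 mm diameter, 12 long). x axis along the bar towards the spigot; y, z square to its long faces, z up at the start. End faces at x = -55 and +55 mm, spigot tip +67, long faces +-18.
- block: The same block; origin at the middle of the long face it lies on at the start, 18 mm in -z from block_center, same axes.
- rest_seat (a point): Where the block's centre lies when seated on the rest, 82 mm above the table. z up, x level, the way the bed rises (45 degrees), y across. Fixed. The block's underside is on the bed, 18 mm square below this point; its plain end is against the stop, 55 mm down the slope.
- rest: The blue sloping rest; origin under the middle of its foot plate, 110 (x) x 70 (y) x 10 mm; axes as rest_seat. Bed 75 mm long and only 30 mm wide, so the block's upper 35 mm stick out beyond it; at its low end a stop 16 mm high, square to it. Post 24 mm wide.
- nest (a point): On the nest floor (16 mm above the table), on the centre line, where the axis of a block flush with the fixed jaw stands. z up, x across the jaws, away from the robot, y from moving to fixed jaw. Fixed jaw's face at y = +18 mm; floor y -57 to +18, x +-30 mm. Jaws 50 mm wide in x, tops 60 mm above the table. The closing jaw slides the block up to the fixed jaw: stand it 5 to 10 mm short.
- pad_face (a point): Centre of the moving jaw's red pad face, 50 (x) x 41 (z) mm, facing +y; axes as nest. Sprung: 5 N preload, 2.5 N/mm, 7.5 mm travel. Gap to the fixed jaw 62 to 69 mm at the start, closing 10 mm per rad of capstan.
- jaw: The moving jaw with bar and red pad, driven by the capstan; the robot must not push it. Origin in the fixture's foot, moving with the jaw; axes as nest.
- hub (a point): On the capstan's upright axis at spoke height, 100 mm above the table, 222 mm in -y from nest, same axes. Hub 40 mm diameter, top at 126 mm. Four level spokes 90 degrees apart: 10 mm rods, each with an orange 20 mm ball 88 mm from the axis. White gearbox below, top 75 mm above the table (collar of 26 mm radius: 80 mm).
- fixture: The fixed clamping fixture, axes as nest, origin on the table 80 mm in +y of the hub axis. A clear guard with a yellow edge covers the wheel beyond x = +18 mm (roof 122 to 129 mm above the table, 200 mm wide, back wall at x = 99 mm): spokes can be reached only on the robot's side (-x), where they are pushed from -y towards +y.
- capstan (a joint): Capstan turn in rad, growing clockwise seen from above, which closes the jaw. Starts between 0 and 0.7; hard stop at 3.8. At 0 the spokes point along +x, +y, -x, -y of hub. Stays where left (friction 0.45 N m: 8 N on a spoke 58 mm from the axis; up to 0.2 N m more as the pad is compressed).
- bin: Red open parts bin 80 x 120 x 55 mm beyond the fixture, a bystander. Origin at the middle of its underside.
- oil: White oil bottle, 48 mm diameter, 130 mm tall, a bystander. Origin at the middle of its underside.
- driver: Screwdriver with a yellow handle lying beyond the rest, a bystander. Origin under its middle.
Things that resemble listed ones, but are neither listed nor needed, are in the scene too. There is more than one size of the rest; the job needs the larger. What is shaped like the block but green is not meant.

How it is judged:
By the outcome, as a careful person would: the job done as asked, in the order asked, and still so for the second after the job is handed in, with the robot touching nothing.
It also fails if it takes over 67 s, if anything falls off the work surface, if the arm or the gripper's body presses on something with over 40 N, if the wrist force passes 120 N, or if a joint passes its speed limit or range.

## Working session

There is one attempt and no reset: what is moved stays moved. The work goes in short steps, Python scripts to look and compute and a tool call to move; the robot and the scene stay as the last step left them, time stands still between calls to the robot, and variables do not carry over. Pictures are saved under pics/ and viewed, at most 10 in all, crops included, and the job is handed in when it is done.

Besides the shell and the picture viewer there is one more tool, called after "Emit:" by a JSON object that holds its "method" and its "body", one argument or row to a line. drive_tool: Moves the arm, as the interface text tells. Its arguments: {"type":"object","properties":{"motion":{"type":"array"},"grip_force":{"type":"number"}},"required":["motion"]}

```bash
mkdir -p pics; ls; python3 - <<'E'
from bench import bot
import cv2,numpy as np
for n in("top","side"):
    s=bot.snapshot(n); cv2.imwrite(f"pics/{n}0.png",cv2.resize(s["color"][:,:,::-1],(800,600)))
    np.savez(f"{n}0.npz",**s)
    print(n,s["fx"],s["cx"],s["cy"],np.round(s["R"],3).tolist(),s["t"],"cam",-s["R"].T@s["t"])
print(bot.get_state())
E
```

```text
pics
top 388.7563445198714 282.25187501976967 211.01962195766876 [[-0.121, -0.993, 0.006], [-0.964, 0.116, -0.239], [0.236, -0.035, -0.971]] [192.16944423 587.13121895 918.24202187] cam [ 372.1591877   154.61837105 1030.73336641]
side 536.5191948928648 285.42998533493136 204.50970654302205 [[-0.987, -0.162, 0.019], [-0.13, 0.711, -0.692], [0.099, -0.685, -0.722]] [ 607.39382009   38.10968029 1444.28810426] cam [ 461.58840246 1060.23082744 1057.91987777]
{'time_s': 0.1, 'q': array([-1.24188571,  0.32178773, -0.0700736 ,  1.45156698,  0.02260574,
        1.37081775, -0.05686516]), 'joint_velocities': array([ 0.00058   , -0.00277504, -0.00028754, -0.00247441,  0.00047323,
        0.00052879, -0.00018815]), 'effort': array([ 1.10766202e-04, -4.92569232e+01, -4.05547908e-01, -3.13397133e+01,
       -6.41614501e-02,  3.94074759e-02,  8.34375487e-05]), 'ee_pos': array([201.17097569, 617.59068877, 243.5385266 ]), 'tcp_rot': array([ 1.56729593e-01,  9.87641145e-01, -8.92127702e-04, -8.91234824e-05]), 'ft_force': array([ 0.08802687,  0.62242491, -1.35709626]), 'ft_torque': array([-0.04928675,  0.06258269,  0.00218837]), 'grasp_force': 0.0, 'width': 0.9973487043563041}
```

View pics/top0.png

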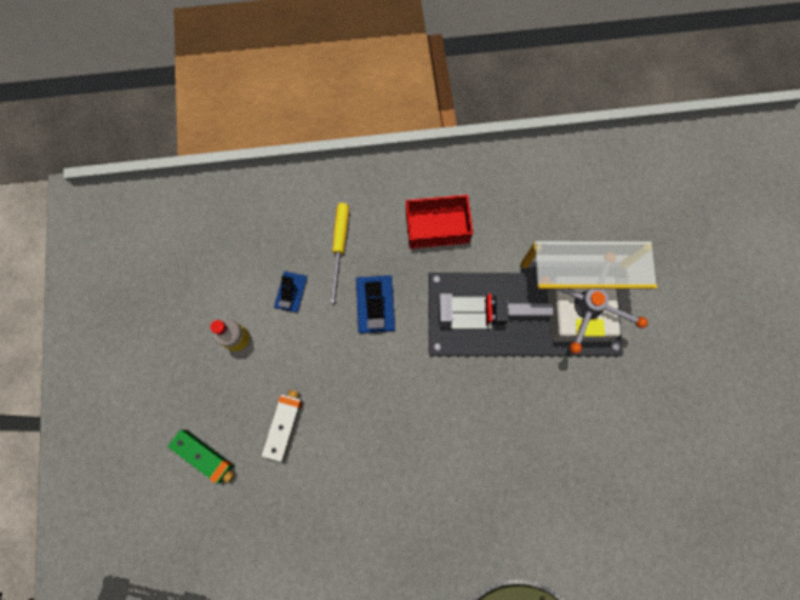

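View pics/side0.png

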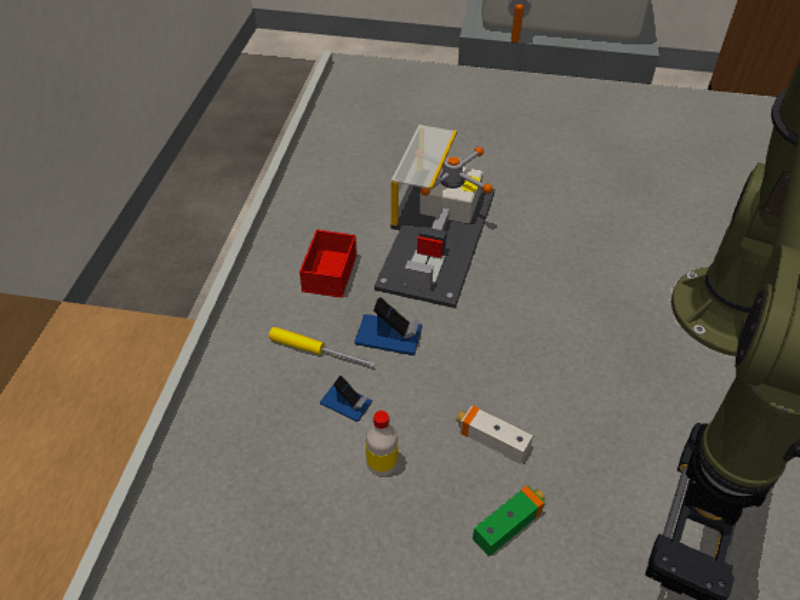

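The top view (800x600 scale) shows the white block at (282,428) with its orange end at (290,400). The green lookalike is at (200,455). The large blue rest is at (375,305) and the small one at (290,292). The fixture runs from the nest at (470,312) to the capstan at (597,299). The job needs the white block and the large rest.

```bash
cat > h.py <<'E'
import numpy as np,cv2
from bench import bot
def cast(s,uv,z):
    uv=np.atleast_2d(uv).astype(float); R,t=s["R"],s["t"]; C=-R.T@t
    d=np.c_[(uv[:,0]-s["cx"])/s["fx"],(uv[:,1]-s["cy"])/s["fy"],np.ones(len(uv))]@R
    return C+d*((z-C[2])/d[:,2])[:,None]
def cloud(s):
    v,u=np.mgrid[:420,:560]; D=s["depth"]
    P=np.stack([(u-s["cx"])/s["fx"]*D,(v-s["cy"])/s["fy"]*D,D],-1)
    return (P-s["t"])@s["R"]
def hsv(s): return cv2.cvtColor(np.ascontiguousarray(s["color"]),cv2.COLOR_RGB2HSV)
def box(m,u0,v0,u1,v1): # 800x600 coords
    k=np.zeros_like(m); a=[int(x*.7) for x in(u0,v0,u1,v1)]; k[a[1]:a[3],a[0]:a[2]]=1; return m&k.astype(bool)
def rect(P):
    (c,wh,a)=cv2.minAreaRect(P[:,:2].astype(np.float32)); return np.round(c,1),np.round(wh,1),round(a,1)
def rad(d): return round(float(np.degrees(np.arctan2(d[1],d[0]))),1)
E
cat > m.py <<'E'
from h import *
B=dict(top=dict(block=(255,380,308,470),rest=(350,270,400,340),fix=(420,265,640,362),fj=(436,285,454,330),cap=(530,280,660,365)),
 side=dict(block=(450,400,540,470),rest=(350,290,430,360),fix=(370,120,500,310),fj=(400,255,440,290),cap=(420,140,500,205)))
for n in B:
    s=dict(np.load(n+"0.npz")); H=hsv(s); P=cloud(s); b=B[n]
    h,S,V=H[...,0],H[...,1],H[...,2]
    print("==",n)
    org=(h<16)&(S>150)&(V>90)
    m=box((P[...,2]>31)&(P[...,2]<42),*b["block"]); m&=((S<70)&(V>110))|org
    pts=P[m]; r=rect(cast(s,np.argwhere(m)[:,::-1],36)); print("block",m.sum(),r, "orange",cast(s,np.argwhere(m&org)[:,::-1],36).mean(0).round(1),"mean z",pts[:,2].mean().round(1))
    bl=box((h>100)&(h<125)&(S>120)&(V>50),*b["rest"]); m=bl&(abs(P[...,2]-10)<5)
    print("rest plate",m.sum(),rect(cast(s,np.argwhere(m)[:,::-1],10)),P[m][:,2].mean().round(1))
    m=box((P[...,2]>30)&(V<60)&(S<120),*b["rest"]); print("bed",m.sum(),rect(P[m]),P[m][:,2].min().round(),P[m][:,2].max().round())
    m=box((S<60)&(abs(P[...,2]-60)<4),*b["fj"]); print("fixed jaw top",m.sum(),rect(cast(s,np.argwhere(m)[:,::-1],60)),P[m][:,2].mean())
    m=box((V<75)&(abs(P[...,2]-6)<6+4),*b["fix"]); print("foot",rect(P[m]),P[m][:,2].mean())
    nn,L,st,ce=cv2.connectedComponentsWithStats(box(org,*b["cap"]).astype(np.uint8))
    for i in range(1,nn):
        if st[i,4]>8: print(" ball px",(ce[i]/.7).round(0),st[i,4],"z100",cast(s,ce[i],100)[0].round(1),"z126",cast(s,ce[i],126)[0,:2].round(1))
    m=box((h<6)&(S>150)&(P[...,2]>20),*((480,290,500,330) if n=="top" else (415,230,445,260))); print("pad",m.sum(),P[m].mean(0),rect(P[m]))
s=dict(np.load("top0.npz"));a=cv2.resize(s["color"][180:335,110:240][...,::-1],None,fx=3.8,fy=3.8,interpolation=3)
b=cv2.resize(s["color"][180:335,230:320][...,::-1],(340,a.shape[0]))
cv2.imwrite("pics/crop.png",a[:600])
E
python3 m.py
```

```text
== top
block 601 (array([415.1, 359. ]), array([ 37.1, 109.7]), 67.3) orange [458.1 340.6  36. ] mean z 35.0
rest plate 554 (array([623.7, 172.2]), array([ 67. , 106.9]), 86.8) 8.9
bed 198 (array([618.1, 172.5]), array([26.1, 55.1]), 89.4) 30.0 84.0
fixed jaw top 159 (array([589.1,  45.4]), array([20.7, 47.8]), 82.2) 59.13829293948
foot (array([ 575.2, -117.4]), array([385.7, 182.5]), 81.5) 10.56753299455123
 ball px [597. 298.] 70 z100 [ 565.1 -213.2  100. ] z126 [ 559.7 -202.9]
 ball px [642. 322.] 40 z100 [ 514.4 -280.   100. ] z126 [ 510.4 -267.9]
 ball px [575. 347.] 51 z100 [ 485.2 -158.4  100. ] z126 [ 482.  -149.6]
pad 64 [578.28785662 -32.063267    54.47695804] (array([578.5, -37. ]), array([14.4, 48.9]), 82.9)
== side
block 624 (array([415.8, 359.9]), array([ 38.9, 108.9]), 67.7) orange [458.4 342.   36. ] mean z 36.8
rest plate 576 (array([623.9, 174.2]), array([ 71.7, 109.6]), 85.7) 10.4
bed 269 (array([618.5, 173.2]), array([37.7, 58.1]), 86.9) 30.0 87.0
fixed jaw top 120 (array([589.1,  47.1]), array([27.9, 50.4]), 83.9) 59.97856380133463
foot (array([564.3, -91.1]), array([218.9, 354.8]), 0.9) 11.699106353607695
 ball px [478. 150.] 22 z100 [ 513.2 -286.1  100. ] z126 [ 511.8 -249.6]
 ball px [453. 160.] 34 z100 [ 561.6 -240.   100. ] z126 [ 558.9 -204.7]
 ball px [487. 187.] 32 z100 [ 483.9 -162.5  100. ] z126 [ 483.3 -129.3]
 ball px [425. 190.] 22 z100 [ 604.8 -129.9  100. ] z126 [600.9 -97.6]
pad 201 [579.74609668 -31.4941734   43.54059552] (array([579.2, -33.5]), array([14. , 49.9]), 83.2)
```

View pics/crop.png

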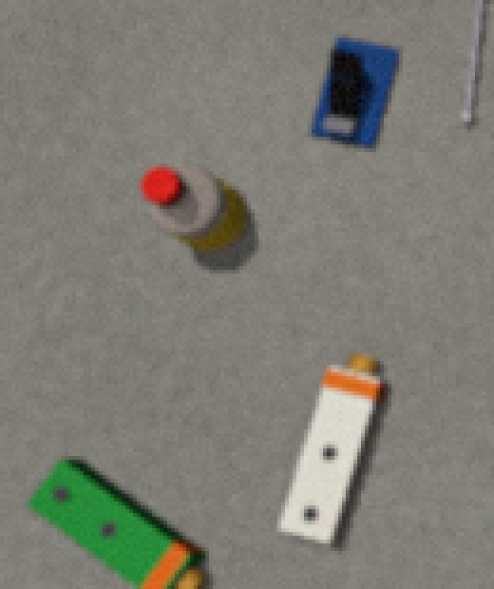

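The crop shows the block as white with an orange band and spigot at (355,375). The green bar at (120,520) is the decoy, and the oil bottle stands at (190,210). The rest in this crop at (355,95) is the small one. The large rest has a 107 x 67 mm plate, so it fits the description. Now I'll plan the moves.

```bash
cat > plan.py <<'E'
# usage: plan.py cx cy cz cyaw  tx ty tz tyaw ...   (commanded pose, then targets; yaw = world angle of tool y, deg)
import sys,numpy as np
a=np.array(list(map(float,sys.argv[1:]))).reshape(-1,4); c=a[0]; w=np.radians(c[3])
ty=np.array([np.cos(w),np.sin(w),0]); tz=np.array([0,0,-1.]); tx=np.cross(ty,tz)
for t in a[1:]:
    d=t[:3]-c[:3]; print([round(float(d@v)/400,4) for v in(tx,ty,tz)],round(-(t[3]-c[3])/180,4))
E
python3 plan.py 201.283 618.068 244.587 71.95 452.4 344.1 110 67.4  452.4 344.1 60 67.4 452.4 344.1 25 67.4
```

```text
[-0.8091, -0.4567, 0.3365] 0.0253
[-0.8091, -0.4567, 0.4615] 0.0253
[-0.8091, -0.4567, 0.549] 0.0253
```

Emit:
{"method": "drive_tool", "body": {
  "motion": [
    [[-0.13,-0.075,0.05],0.025,0],
    [[-0.27,-0.15,0.11],0.025,0],
    [[-0.4,-0.225,0.17],0.025,0],
    [[-0.54,-0.305,0.22],0.025,0],
    [[-0.67,-0.38,0.28],0.025,0],
    [[-0.809,-0.457,0.33],0.025,0],
    [[-0.809,-0.457,0.36],0.025,0],
    [[-0.809,-0.457,0.42],0.025,0],
    [[-0.809,-0.457,0.5],0.025,0],
    [[-0.809,-0.457,0.549],0.025,0]
  ],
  "grip_force": 8
}}

```text
time_s: 1.35
ee_pos: [451.4, 343.2, 23.0]
tcp_rot: [0.195, 0.981, -0.001, -0.001]
ft_force: [0.2, -0.6, -0.0]
width: 1.003
grasp_force: 0.0
```

Emit:
{"method": "drive_tool", "body": {
  "motion": [
    [[0,0,0],0,1],
    [[0,0,0],0,1],
    [[0,0,0],0,1],
    [[0,0,0],0,1],
    [[0,0,0],0,1],
    [[0.0125,0,-0.04],0,1],
    [[0.0325,0,-0.0775],0,1],
    [[0.0575,0,-0.1125],0,1],
    [[0.09,0,-0.14],0,1],
    [[0.1075,0,-0.1525],0,1]
  ],
  "grip_force": 8
}}

```text
time_s: 2.6
ee_pos: [411.4, 361.6, 86.9]
tcp_rot: [0.195, 0.981, 0.001, 0.0]
ft_force: [-0.1, -0.1, -3.5]
width: 0.413
grasp_force: 8.0
```

```bash
python3 - <<'E'
from h import *
s=bot.snapshot("side"); cv2.imwrite("pics/a.png",cv2.resize(s["color"][220:420,280:540][...,::-1],(780,600)))
E
```

```text
(no output)
```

View pics/a.png

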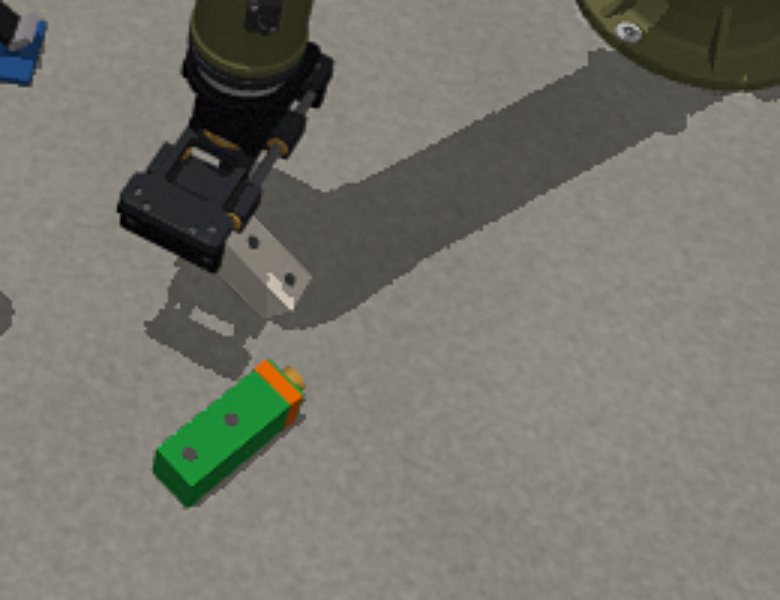

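The view shows the block pitched in the gripper, with its plain end low at (290,290). I'll measure the pitch from depth.

```bash
cat > pitch.py <<'E'
from h import *
import sys
def fit(P):
    c=P.mean(0)
    for _ in range(6):
        U,S,V=np.linalg.svd(P-c,full_matrices=False); n=V[2]; k=abs((P-c)@n)<3; P=P[k] if k.sum()>20 else P; c=P.mean(0)
    return c,n*np.sign(n[2]+1e-9),len(P)
def white(s,c,r):
    H=hsv(s);P=cloud(s); return (H[...,1]<50)&(H[...,2]>85)&(np.linalg.norm(P-c,axis=-1)<r),P,H
if __name__=="__main__":
    s=bot.snapshot("side"); m,P,H=white(s,np.array(list(map(float,sys.argv[1:4]))),float(sys.argv[4]))
    Q=P[m]; c,n,k=fit(Q)
    print("n",len(Q),k,"centre",c.round(1),"normal",n.round(3),"tilt",np.degrees(np.arccos(n[2])).round(1),"az",rad(n),"zmin",np.percentile(Q[:,2],[1,5,50,99]).round(1))
E
python3 pitch.py 390 368 55 55; python3 plan.py 411.4 361.6 86.9 67.4 411.4 361.6 150 67.4
```

```text
n 514 115 centre [374.2 383.7  48.3] normal [-0.227  0.789  0.571] tilt 55.2 az 106.1 zmin [12.9 22.2 47.2 71.6]
[0.0, 0.0, -0.1577] -0.0
```

```bash
cat > prof.py <<'E'
# profile of white block in the vertical plane through its axis: args cx cy cz r axis_deg
from pitch import *
a=list(map(float,sys.argv[1:6])); d=np.array([np.cos(np.radians(a[4])),np.sin(np.radians(a[4])),0]); e=np.array([-d[1],d[0],0])
for n in("side","top"):
    s=bot.snapshot(n); m,P,H=white(s,np.array(a[:3]),a[3]); Q=P[m&(P[...,2]>(6 if a[2]<60 else 20))]-[a[0],a[1],0]
    t=Q@e; k=abs(t)<25; q=np.c_[Q@d,Q[:,2]][k]
    r=cv2.minAreaRect(q.astype(np.float32)); print(n,len(q),"rect",np.round(r[0],1),np.round(r[1],1),round(r[2],1),"corners",np.round(cv2.boxPoints(r)).tolist(),"across",np.percentile(t[k],[2,98]).round(1))
E
python3 prof.py 390 368 55 60 -22.6
```

```text
side 570 rect [-15.7  39.7] [71.1 41.1] 37.5 corners [[-56.0, 34.0], [-31.0, 2.0], [25.0, 45.0], [-0.0, 78.0]] across [-15.6  20.5]Traceback (most recent call last):
  File "prof.py", line 7, in <module>
    r=cv2.minAreaRect(q.astype(np.float32)); print(n,len(q),"rect",np.round(r[0],1),np.round(r[1],1),round(r[2],1),"corners",np.round(cv2.boxPoints(r)).tolist(),"across",np.percentile(t[k],[2,98]).round(1))
                                                                                                                                                                          ~~~~~~~~~~~~~^^^^^^^^^^^^^
    return _quantile_unchecked(
        a, q, axis, out, overwrite_input, method, keepdims, weights)
    return _ureduce(a,
                    func=_quantile_ureduce_func,
    ...<5 lines>...
                    overwrite_input=overwrite_input,
                    method=method)
    r = func(a, **kwargs)
    result = _quantile(arr,
                       quantiles=q,
    ...<2 lines>...
                       out=out,
                       weights=wgt)
    slices_having_nans = np.isnan(arr[-1, ...])
                                  ~~~^^^^^^^^^
IndexError: index -1 is out of bounds for axis 0 with size 0
```

The block's pitch is about 40° and its plain corner is still on the table, so it pivots freely at 8 N. I'll raise it a little more and then lock the grip.

Emit:
{"method": "drive_tool", "body": {
  "motion": [
    [[0.01,0,-0.005],0,1],
    [[0.02,0,-0.01],0,1],
    [[0.03,0,-0.015],0,1],
    [[0.03,0,-0.015],0,1],
    [[0.03,0,-0.015],0,1],
    [[0.03,0,-0.015],0,1],
    [[0.03,0,-0.015],0,1],
    [[0.03,0,-0.015],0,1],
    [[0.03,0,-0.015],0,1],
    [[0.03,0,-0.015],0,1]
  ],
  "grip_force": 8
}}

```text
time_s: 4.05
ee_pos: [401.6, 365.1, 92.0]
tcp_rot: [0.195, 0.981, 0.0, 0.0]
ft_force: [0.2, 0.1, -4.2]
width: 0.414
grasp_force: 8.0
```

```bash
python3 prof.py 385 370 55 60 -22.6 2>/dev/null; python3 -c "
# commanded: start+moves
import numpy as np
w=np.radians(67.4);tx=np.array([-np.sin(w),np.cos(w)]);print(tx)
w0=np.radians(71.95)
"

```

```text
side 531 rect [-24.6  36.2] [61.4 72.3] 12.5 corners [[-62.0, 65.0], [-47.0, -6.0], [13.0, 7.0], [-2.0, 78.0]] across [-15.7  20.1]
[-0.92321022  0.38429532]
```

```bash
python3 plan.py 401.6 365.1 92 67.4 401.6 365.1 200 67.4 646.2 171.6 210 86.5
```

```text
[0.0, 0.0, -0.27] -0.0
[-0.7504, -0.2116, -0.295] -0.1061
```

Emit:
{"method": "drive_tool", "body": {
  "motion": [
    [[0,0,0],0,1],
    [[0,0,0],0,1],
    [[0,0,-0.1],0,1],
    [[0,0,-0.2],0,1],
    [[-0.12,-0.03,-0.295],-0.02,1],
    [[-0.25,-0.07,-0.295],-0.04,1],
    [[-0.38,-0.11,-0.295],-0.07,1],
    [[-0.51,-0.145,-0.295],-0.106,1],
    [[-0.64,-0.18,-0.295],-0.106,1],
    [[-0.75,-0.2116,-0.295],-0.106,1]
  ],
  "grip_force": 50
}}

```text
time_s: 5.4
ee_pos: [647.7, 170.2, 209.7]
tcp_rot: [0.031, 1.0, -0.0, 0.0]
ft_force: [0.4, -0.0, -3.5]
width: 0.406
grasp_force: 50.0
```

```bash
python3 - <<'E'
from h import *
s=bot.snapshot("side"); np.savez("s1.npz",**s)
print(bot.get_state()["ee_pos"],bot.get_state()["ft_force"])
T=bot.get_state()["ee_pos"]; p=s["R"]@T+s["t"]; u,v=int(s["fx"]*p[0]/p[2]+s["cx"]),int(s["fy"]*p[1]/p[2]+s["cy"]); print(u,v)
u0,v0=max(u-95,0),max(v-50,0)
cv2.imwrite("pics/b.png",cv2.resize(s["color"][v0:v0+140,u0:u0+186][...,::-1],(797,600))); print(u0,v0,4.285)
E
```

```text
[652.42328534 163.15767352 209.48212377] [ 6.35316802 -5.65577166 -3.16308521]
260 172
165 122 4.285
```

View pics/b.png

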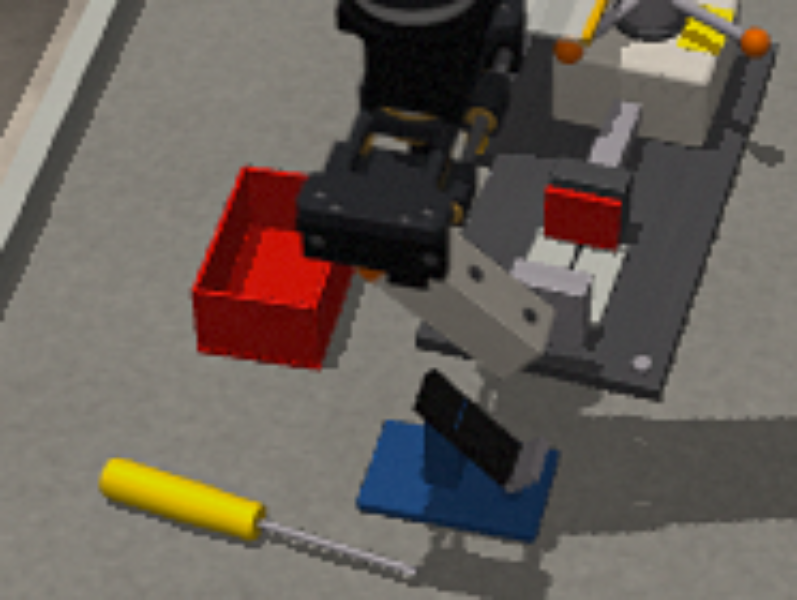

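The block hangs parallel to the bed, with its edge from (455,235) to (550,300) against the bed edge from (435,372) to (530,435). It sits above the large rest. Lowering it to just up-slope of the seat.

```bash
python3 plan.py 646.3 171.6 210 86.5 649.8 171.4 140 86.5 649.8 171.4 121 86.5 
```

```text
[-0.0088, 0.0, 0.175] -0.0
[-0.0088, 0.0, 0.2225] -0.0
```

Emit:
{"method": "drive_tool", "body": {
  "motion": [
    [[-0.009,0,0.03],0,1],
    [[-0.009,0,0.07],0,1],
    [[-0.009,0,0.11],0,1],
    [[-0.009,0,0.14],0,1],
    [[-0.009,0,0.165],0,1],
    [[-0.009,0,0.18],0,1],
    [[-0.009,0,0.195],0,1],
    [[-0.009,0,0.21],0,1],
    [[-0.009,0,0.2175],0,1],
    [[-0.009,0,0.2175],0,1]
  ],
  "grip_force": 50
}}

```text
time_s: 6.7
ee_pos: [656.0, 171.7, 133.3]
tcp_rot: [0.031, 0.999, 0.002, 0.008]
ft_force: [-2.4, -2.5, 26.8]
width: 0.41
grasp_force: 50.0
```

```bash
python3 - <<'E'
from h import *
print(bot.get_state()["ee_pos"],bot.get_state()["ft_force"])
ims=[]
for n,z in(("side",90),("top",90)):
    s=bot.snapshot(n); np.savez("s2"+n,**s); p=s["R"]@np.array([625,172,z])+s["t"]; u,v=int(s["fx"]*p[0]/p[2]+s["cx"]),int(s["fy"]*p[1]/p[2]+s["cy"])
    ims.append(cv2.resize(s["color"][v-40:v+40,u-40:u+40][...,::-1],(400,400),interpolation=3)); print(u-40,v-40)
cv2.imwrite("pics/c.png",np.hstack(ims))
E
```

```text
[656.01303239 171.70891187 133.32030784] [-2.36463511 -2.51189253 26.79218437]
231 171
220 164
```

View pics/c.png

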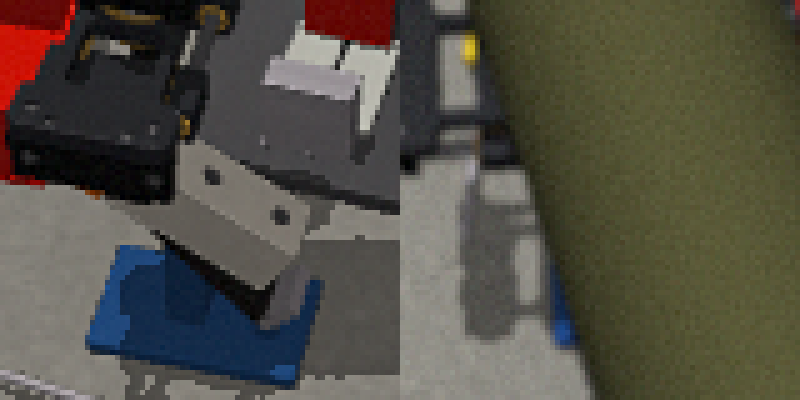

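The block is flatter than the bed, so its underside is riding on the bed's top edge at (165,240) with the plain end raised. I'll ease the grip so gravity pivots it down, then settle.

Emit:
{"method": "drive_tool", "body": {
  "motion": [
    [[0,0,-0.03],0,1],
    [[0,0,-0.03],0,1],
    [[0,0,-0.03],0,1],
    [[0,0,-0.025],0,1],
    [[0,0,-0.02],0,1],
    [[0,0,-0.015],0,1],
    [[0,0,-0.01],0,1],
    [[0,0,-0.005],0,1],
    [[0,0,0],0,1],
    [[0,0,0],0,1]
  ],
  "grip_force": 6
}}

```text
time_s: 8.05
ee_pos: [651.2, 172.0, 123.9]
tcp_rot: [0.03, 1.0, 0.0, 0.002]
ft_force: [0.2, -0.0, 6.0]
width: 0.415
grasp_force: 6.0
```

```bash
cat > look.py <<'E'
from h import *
import sys
x,y,z=map(float,sys.argv[2:5]); s=bot.snapshot("side"); p=s["R"]@np.array([x,y,z])+s["t"]; u,v=int(s["fx"]*p[0]/p[2]+s["cx"]),int(s["fy"]*p[1]/p[2]+s["cy"])
cv2.imwrite(f"pics/{sys.argv[1]}.png",cv2.resize(s["color"][max(v-45,0):v+45,u-60:u+60][...,::-1],(800,600),interpolation=3)); st=bot.get_state(); print(st["time_s"],st["ee_pos"].round(1),st["ft_force"].round(1))
E
python3 look.py d 625 172 90
```

```text
8.1 [651.1 172.  123.9] [-0.4 -0.4  6.2]
```

View pics/d.png

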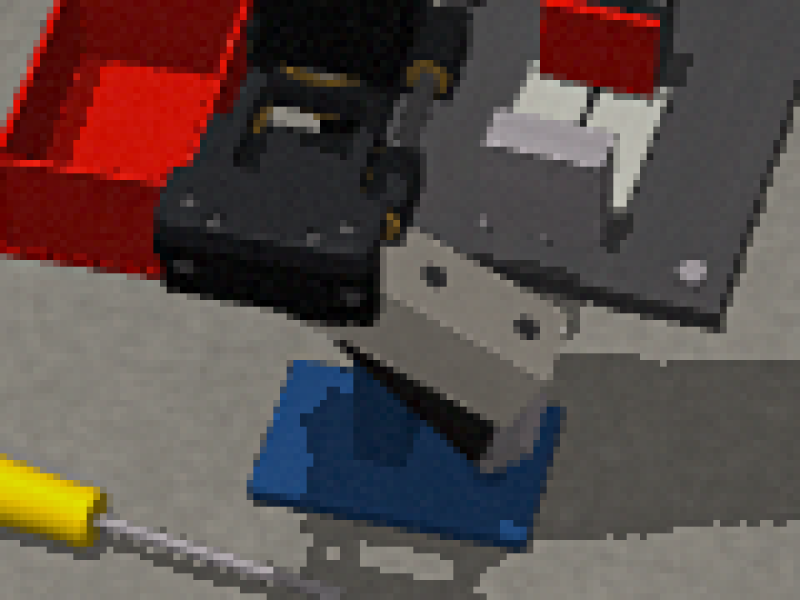

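The plain end seems propped on the stop's top edge at (510,430). I'll check the upper-face profile numerically.

```bash
cat > face.py <<'E'
# upper-face profile: cx cy r axis_deg zmin -> (s,z) medians of interior points
from pitch import *
a=list(map(float,sys.argv[1:7])); d=np.array([np.cos(np.radians(a[4])),np.sin(np.radians(a[4])),0]); e=np.array([-d[1],d[0],0])
s=bot.snapshot("side"); m,P,H=white(s,np.array(a[:3]),a[3]); Q=P[m]-[a[0],a[1],0]; t=Q@e; k=(abs(t)<11)&(Q[:,2]>a[5]); q=np.c_[Q@d,Q[:,2]][k]
for s0 in range(-80,60,8):
    b=q[(q[:,0]>=s0)&(q[:,0]<s0+8)]
    if len(b)>2: print(s0+4,len(b),np.percentile(b[:,1],[10,50,90]).round(1))
st=bot.get_state(); print(st["ee_pos"].round(1))
E
python3 face.py 618 173.3 90 70 -3.5 15
```

```text
-52 14 [80.6 84.8 86.2]
-44 26 [38.9 85.8 89.9]
-36 17 [90.8 93.6 96.6]
-28 23 [93.7 97.  98.9]
-20 23 [ 97.4 102.  103.5]
-12 24 [102.  105.8 110.9]
-4 14 [108.3 111.2 113.3]
4 26 [111.  113.7 116.8]
12 13 [112.8 116.7 118.5]
[651.2 172.  123.9]
```

The block's pitch is only 27° and it touches just the bed's top edge, so pressing down flattened it. I'll lift it clear and let it swing at low grip.

Emit:
{"method": "drive_tool", "body": {
  "motion": [
    [[0,0,-0.04],0,1],
    [[0,0,-0.08],0,1],
    [[0,0,-0.12],0,1],
    [[0,0,-0.12],0,1],
    [[0,0,-0.12],0,1],
    [[0,0,-0.12],0,1],
    [[0,0,-0.12],0,1],
    [[0,0,-0.12],0,1],
    [[0,0,-0.12],0,1],
    [[0,0,-0.12],0,1]
  ],
  "grip_force": 5
}}

```text
time_s: 9.4
ee_pos: [649.6, 171.7, 170.7]
tcp_rot: [0.03, 1.0, -0.0, -0.0]
ft_force: [-1.0, 0.3, -3.5]
width: 0.411
grasp_force: 5.0
```

```bash
python3 face.py 618 173.3 120 85 -3.5 40
```

```text
-20 23 [85.4 89.1 94.1]
-12 27 [102.  106.3 112.8]
-4 29 [114.4 120.  125.7]
4 24 [128.7 136.1 141.8]
12 22 [142.5 145.7 151.3]
[649.7 171.7 170.7]
```

It swung to about 60° and is held at 5 N. I'll put its lower edge just inside the stop, then lean it back onto the bed.

Emit:
{"method": "drive_tool", "body": {
  "motion": [
    [[0,0,0],0,1],
    [[0.02,0,0.01],0,1],
    [[0.04,0,0.025],0,1],
    [[0.055,0,0.04],0,1],
    [[0.07,0,0.055],0,1],
    [[0.0775,0,0.065],0,1],
    [[0.0775,0,0.073],0,1],
    [[0.0775,0,0.081],0,1],
    [[0.0775,0,0.081],0,1],
    [[0.0775,0,0.081],0,1]
  ],
  "grip_force": 15
}}

```text
time_s: 10.7
ee_pos: [618.9, 173.7, 138.7]
tcp_rot: [0.03, 1.0, 0.0, -0.0]
ft_force: [-2.2, -0.5, -2.1]
width: 0.417
grasp_force: 15.0
```

```bash
python3 face.py 618 173.3 90 85 -3.5 25
```

```text
-52 22 [51.7 57.1 65. ]
-44 27 [68.2 74.2 80.1]
-36 30 [82.5 87.6 95. ]
-28 19 [ 93.  102.5 107. ]
-20 17 [108.3 112.6 117.4]
[618.9 173.7 138.7]
```

Emit:
{"method": "drive_tool", "body": {
  "motion": [
    [[-0.002,0,0.008],0,1],
    [[-0.0075,0,0.0175],0,1],
    [[-0.016,0,0.021],0,1],
    [[-0.024,0,0.024],0,1],
    [[-0.031,0,0.0285],0,1],
    [[-0.0385,0,0.033],0,1],
    [[-0.045,0,0.0375],0,1],
    [[-0.052,0,0.042],0,1],
    [[-0.052,0,0.042],0,1],
    [[-0.052,0,0.042],0,1]
  ],
  "grip_force": 7
}}

```text
time_s: 12.0
ee_pos: [638.6, 172.6, 121.8]
tcp_rot: [0.03, 1.0, 0.0, -0.001]
ft_force: [-0.7, -0.8, 7.1]
width: 0.414
grasp_force: 7.0
```

```bash
python3 face.py 618 173.3 90 85 -3.5 25
```

```text
-52 22 [59.7 63.1 67.5]
-44 15 [67.  70.3 73.9]
-36 22 [74.  77.9 81.7]
-28 29 [80.2 83.7 88.1]
-20 21 [86.9 91.8 95.9]
-12 20 [ 97.2  99.6 103.9]
-4 25 [102.9 107.5 111.5]
[638.6 172.6 121.8]
```

Emit:
{"method": "drive_tool", "body": {
  "motion": [
    [[0,0,0],0,0.5],
    [[0,0,0],0,0.3],
    [[0,0,0],0,0],
    [[0,0,0],0,0],
    [[0,0,0],0,0],
    [[0,0,-0.05],0,0],
    [[0,0,-0.12],0,0],
    [[0,0,-0.2],0,0],
    [[0,0,-0.25],0,0],
    [[0,0,-0.25],0,0]
  ]
}}

```text
time_s: 13.3
ee_pos: [640.8, 172.7, 224.4]
tcp_rot: [0.03, 1.0, 0.001, 0.002]
ft_force: [0.4, 0.2, -0.3]
width: 0.997
grasp_force: 0.0
```

```bash
python3 face.py 618 173.3 90 85 -3.5 25; python3 look.py e 625 172 90
```

```text
-52 21 [60.1 61.7 65.9]
-44 17 [64.9 68.8 73.8]
-36 22 [71.7 75.8 81. ]
-28 27 [80.1 85.4 88.1]
-20 19 [89.4 91.9 94.5]
-12 17 [ 95.7 100.1 102.4]
-4 26 [103.9 107.5 112.3]
4 29 [111.3 115.9 119. ]
12 16 [117.5 120.2 123.3]
28 16 [128.6 129.6 134. ]
36 3 [118.5 122.7 124. ]
44 4 [110.7 112.7 113.4]
[639.9 172.4 222.4]
13.4 [639.3 172.3 221.1] [-0.4 -0.1 -0.5]
```

View pics/e.png

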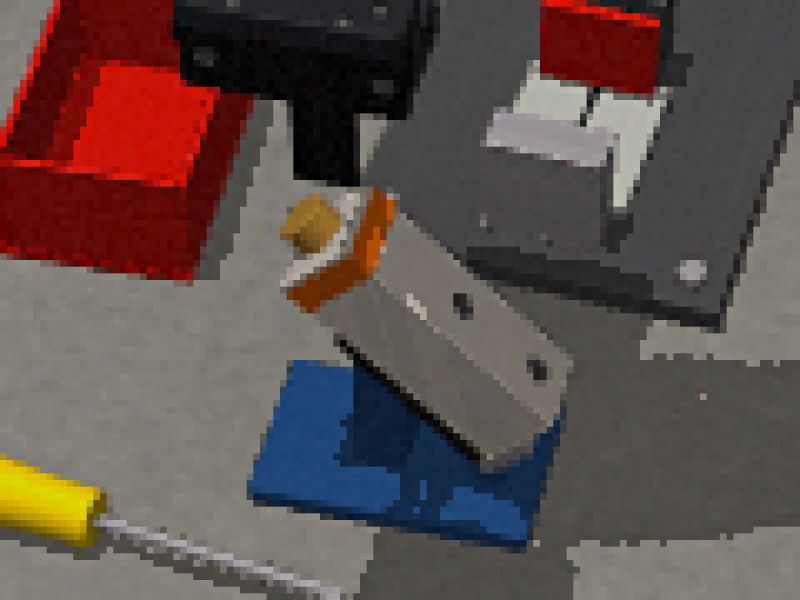

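The block is seated on the bed with its spigot end uppermost at (315,225) and is released. Now I'll re-grasp that upper end.

Emit:
{"method": "drive_tool", "body": {
  "motion": [
    [[-0.0225,0,0.07],0,0],
    [[-0.0225,0,0.15],0,0],
    [[-0.0225,0,0.22],0,0],
    [[-0.0225,0,0.267],0,0],
    [[-0.0225,0,0.267],0,0],
    [[-0.0225,0,0.267],0,1],
    [[-0.0225,0,0.267],0,1],
    [[-0.0225,0,0.267],0,1],
    [[-0.0225,0,0.267],0,1],
    [[-0.0225,0,0.267],0,1]
  ],
  "grip_force": 6
}}

```text
time_s: 14.65
ee_pos: [648.7, 171.9, 115.2]
tcp_rot: [0.03, 1.0, 0.0, 0.0]
ft_force: [0.8, 0.2, 0.5]
width: 0.518
grasp_force: 0.0
```

Emit:
{"method": "drive_tool", "body": {
  "motion": [
    [[0,0,0],0,1],
    [[0,0,0],0,1],
    [[0,0,-0.03],0,1],
    [[0,0,-0.06],0,1],
    [[0,0,-0.1],0,1],
    [[0,0,-0.15],0,1],
    [[0,0,-0.2],0,1],
    [[0,0,-0.23],0,1],
    [[0,0,-0.23],0,1],
    [[0,0,-0.23],0,1]
  ],
  "grip_force": 5
}}

```text
time_s: 15.9
ee_pos: [648.2, 171.8, 206.2]
tcp_rot: [0.03, 1.0, -0.0, -0.001]
ft_force: [-0.4, -0.1, -4.3]
width: 0.415
grasp_force: 5.0
```

```bash
python3 face.py 640 172 160 85 -3.5 60
```

```text
-20 37 [104.7 147.9 184.2]
-12 8 [184.8 208.5 211.6]
[648.  171.7 205.9]
```

```bash
cat > vert.py <<'E'
# hanging block: args yaw of tool y; fits robot-side face & side face relative to TCP
from pitch import *
st=bot.get_state(); T=st["ee_pos"]; w=np.radians(float(sys.argv[1])); y=np.array([np.cos(w),np.sin(w),0]); x=np.array([y[1],-y[0],0])
for n in("side","top"):
    s=bot.snapshot(n); m,P,H=white(s,T-[0,0,50],75); Q=P[m]-T; X,Y,Z=Q@x,Q@y,Q[:,2]
    k=(abs(Y)<12)&(abs(X)<40)&(Z>-110)&(Z<-25); print(n,"xface",k.sum())
    if k.sum()>15:
        f=np.polyfit(Z[k],X[k],1); kk=k.copy(); kk[k]=abs(X[k]-np.polyval(f,Z[k]))<4; f=np.polyfit(Z[kk],X[kk],1); print("  dx/dz",f.round(3),"deg",np.degrees(np.arctan(f[0])).round(1),"x at -50",np.polyval(f,-50).round(1))
    k=(Y>14)&(Y<26)&(abs(X)<30)&(Z>-110)&(Z<-25); print(n,"yface",k.sum(),Y[k].mean() if k.sum() else 0)
    if k.sum():
        for z in range(-105,-20,15):
            b=k&(Z>=z)&(Z<z+15)
            if b.sum()>3: print("  z",z+7,"x range",np.percentile(X[b],[3,97]).round(1))
print(T.round(1),st["ft_force"].round(1))
E
python3 vert.py 86.5; python3 plan.py 648.1 171.7 206 86.5 585 9.6 206 83.1
```

```text
side xface 30
  dx/dz [  0.082 -22.999] deg 4.7 x at -50 -27.1
side yface 308 17.144765060943868
  z -98 x range [-27.6   2.5]
  z -83 x range [-29.5   4.7]
  z -68 x range [-27.7   5.5]
  z -53 x range [-27.2   6.6]
  z -38 x range [-24.8   8.9]
  z -23 x range [-24.5 -11.9]
top xface 0
top yface 0 0
[648.  171.7 205.9] [ 0.3 -0.2 -4.5]
[0.1327, -0.4141, 0.0] 0.0189
```

```bash
python3 plan.py 648.1 171.7 206 86.5 599.9 7.8 206 83.1 599.9 7.8 165 83.1
```

```text
[0.0953, -0.4163, 0.0] 0.0189
[0.0953, -0.4163, 0.1025] 0.0189
```

Emit:
{"method": "drive_tool", "body": {
  "motion": [
    [[0.01,-0.04,0],0.005,1],
    [[0.025,-0.11,0],0.01,1],
    [[0.045,-0.19,0],0.019,1],
    [[0.06,-0.27,0],0.019,1],
    [[0.08,-0.34,0],0.019,1],
    [[0.09,-0.39,0],0.019,1],
    [[0.095,-0.416,0],0.019,1],
    [[0.095,-0.416,0.03],0.019,1],
    [[0.095,-0.416,0.07],0.019,1],
    [[0.095,-0.416,0.1],0.019,1]
  ],
  "grip_force": 15
}}

```text
time_s: 17.3
ee_pos: [600.0, 9.5, 164.7]
tcp_rot: [0.059, 0.998, 0.0, -0.001]
ft_force: [0.6, -0.5, -3.3]
width: 0.414
grasp_force: 15.0
```

```bash
python3 vert.py 83.1
```

```text
side xface 25
  dx/dz [-1.0000e-02 -2.5346e+01] deg -0.6 x at -50 -24.8
side yface 266 17.581064566433344
  z -98 x range [-29.6   4.2]
  z -83 x range [-29.2   4.4]
  z -68 x range [-28.1   3.4]
  z -53 x range [-26.6   7.6]
  z -38 x range [-24.9   7.7]
  z -23 x range [-24.2   0.2]
top xface 69
  dx/dz [  0.081 -23.843] deg 4.7 x at -50 -27.9
top yface 25 19.55411491514759
  z -98 x range [-29.2  -3.4]
[600.    9.5 164.7] [ 0.6 -0.5 -3.3]
```

Emit:
{"method": "drive_tool", "body": {
  "motion": [
    [[0,0,0.02],0,1],
    [[0,0,0.045],0,1],
    [[0,0,0.07],0,1],
    [[0,0,0.09],0,1],
    [[0,0,0.105],0,1],
    [[0,0,0.11],0,1],
    [[0,0,0.115],0,1],
    [[0,0,0.12],0,1],
    [[0,0,0.12],0,1],
    [[0,0,0.12],0,1]
  ],
  "grip_force": 7
}}

```text
time_s: 18.65
ee_pos: [603.5, 7.7, 122.3]
tcp_rot: [0.06, 0.998, 0.0, 0.003]
ft_force: [0.0, -0.6, 7.5]
width: 0.412
grasp_force: 7.0
```

```bash
python3 vert.py 83.1
```

```text
side xface 30
  dx/dz [  0.137 -22.507] deg 7.8 x at -50 -29.4
side yface 134 17.478458642955452
  z -68 x range [-27.3   3. ]
  z -53 x range [-27.2   6.2]
  z -38 x range [-27.2   5.7]
  z -23 x range [-26.3  -9.3]
top xface 85
  dx/dz [  0.125 -22.673] deg 7.1 x at -50 -28.9
top yface 24 19.979245930945066
  z -98 x range [-29.4 -10.1]
  z -68 x range [-29.6 -16.4]
[603.5   7.7 122.3] [ 0.  -0.6  7.5]
```

Emit:
{"method": "drive_tool", "body": {
  "motion": [
    [[0,0,-0.008],0,1],
    [[0.004,0,-0.009],0,1],
    [[0.008,0,-0.01],0,1],
    [[0.012,0,-0.01],0,1],
    [[0.016,0,-0.011],0,1],
    [[0.02,0,-0.011],0,1],
    [[0.024,0,-0.01],0,1],
    [[0.028,0,-0.01],0,1],
    [[0.028,0,-0.008],0,1],
    [[0.028,0,-0.008],0,1]
  ],
  "grip_force": 7
}}

```text
time_s: 20.0
ee_pos: [589.6, 9.4, 122.5]
tcp_rot: [0.06, 0.998, 0.0, 0.0]
ft_force: [-1.3, 0.2, -0.7]
width: 0.418
grasp_force: 7.0
```

```bash
python3 vert.py 83.1
```

```text
side xface 30
  dx/dz [  0.094 -23.774] deg 5.4 x at -50 -28.5
side yface 146 17.44858803537681
  z -83 x range [-29.3 -28.2]
  z -68 x range [-28.    9.1]
  z -53 x range [-27.4   6.1]
  z -38 x range [-26.1   6.6]
  z -23 x range [-25.7   2.6]
top xface 50
  dx/dz [  0.086 -24.24 ] deg 4.9 x at -50 -28.5
top yface 25 20.72383834721222
  z -98 x range [-28.9  -6.4]
  z -68 x range [-29.5 -15.3]
[589.6   9.4 122.5] [-1.3  0.2 -0.7]
```

Emit:
{"method": "drive_tool", "body": {
  "motion": [
    [[0,0,-0.01],0,1],
    [[-0.012,0,-0.01],0,1],
    [[-0.025,0,-0.01],0,1],
    [[-0.025,0,0],0,1],
    [[-0.025,0,0.004],0,1],
    [[-0.025,0,0.004],0,1],
    [[-0.025,0,0.004],0,0.4],
    [[-0.025,0,0.004],0,0.2],
    [[-0.025,0,0.004],0,0],
    [[-0.025,0,0.004],0,0]
  ],
  "grip_force": 7
}}

```text
time_s: 21.35
ee_pos: [599.4, 8.2, 120.4]
tcp_rot: [0.06, 0.998, 0.0, -0.0]
ft_force: [1.2, 0.7, 0.3]
width: 0.785
grasp_force: 0.0
```

```bash
python3 vert.py 83.1
```

```text
side xface 16
  dx/dz [  0.205 -14.789] deg 11.6 x at -50 -25.0
side yface 116 17.637703623762867
  z -68 x range [-22.8   4.5]
  z -53 x range [-28.7   4.6]
  z -38 x range [-28.   -8.1]
  z -23 x range [-26.5 -11.1]
top xface 38
  dx/dz [  0.195 -13.821] deg 11.0 x at -50 -23.6
top yface 34 20.445114543692572
  z -98 x range [-29.2   5.3]
  z -68 x range [-29.4  -7.7]
[599.4   8.2 120.4] [1.2 0.7 0.3]
```

Emit:
{"method": "drive_tool", "body": {
  "motion": [
    [[0,0,0],0,0],
    [[0,0,0],0,0],
    [[0,0,-0.06],0,0],
    [[0,0,-0.13],0,0],
    [[0,0,-0.2],0,0],
    [[0,0,-0.25],0,0],
    [[0,0,-0.3],0,0],
    [[0,0,-0.3],0,0],
    [[0,0,-0.3],0,0],
    [[0,0,-0.3],0,0]
  ]
}}

```text
time_s: 22.7
ee_pos: [598.9, 8.2, 239.3]
tcp_rot: [0.06, 0.998, -0.0, -0.001]
ft_force: [-0.2, -0.6, 0.0]
width: 0.997
grasp_force: 0.0
```

```bash
cat > nest.py <<'E'
# block in nest frame, by faces
from pitch import *
N=np.array([585.9,17,0]); ex=np.array([.9928,-.12,0]); ey=np.array([.12,.9928,0])
for n in("side","top"):
    s=bot.snapshot(n); P=cloud(s)-N; H=hsv(s); X,Y,Z=P@ex,P@ey,P[...,2]
    w=(H[...,1]<50)&(H[...,2]>85)&(abs(X)<45)&(abs(Y)<40)&(Z>64)&(Z<132); o=(H[...,0]<16)&(H[...,1]>150)&(abs(X)<45)&(abs(Y)<40)&(Z>70)&(Z<145)
    g=(H[...,0]>=12)&(H[...,0]<26)&(H[...,1]>90)&(abs(X)<45)&(abs(Y)<40)&(Z>128)&(Z<145)
    print(n,"white",w.sum(),"orange",o.sum(),"spigot",g.sum(), [np.median(a[g]).round(1) for a in(X,Y,Z)] if g.sum() else "")
    if w.sum()>5: print(" z pct",np.percentile(Z[w],[2,98]).round(1))
    m=w|o
    for z in range(64,132,12):
        b=m&(Z>=z)&(Z<z+12)
        if b.sum()>5: print("  z",z+6,b.sum(),"x",np.percentile(X[b],[3,97]).round(1),"y",np.percentile(Y[b],[3,97]).round(1))
    t=m&(abs(Z-126)<4)
    if t.sum()>20:
        uv=np.argwhere(t)[:,::-1]; q=cast(s,uv,126)-N; r=cv2.minAreaRect(np.c_[q@ex,q@ey].astype(np.float32)); print(" top face rect (nest xy)",np.round(r[0],1),np.round(r[1],1),round(r[2],1))
st=bot.get_state(); print(st["ee_pos"].round(1),st["ft_force"].round(1))
E
python3 nest.py
```

```text
side white 245 orange 57 spigot 47 [np.float64(0.6), np.float64(-3.9), np.float64(137.0)]
 z pct [ 64.9 129.5]
  z 70 45 x [-14.7  16.2] y [ 5.6 31.9]
  z 82 46 x [-16.4  16.5] y [ 6.1 13. ]
  z 94 41 x [-16.2  16.2] y [ 5.7 13.3]
  z 106 44 x [-14.8  17.6] y [ 5.7 13.7]
  z 118 55 x [-17.5  16.5] y [-22.8  12.3]
  z 130 71 x [-16.4  18. ] y [-23.6  11.7]
 top face rect (nest xy) [ 0.4 -5.5] [37.7 39.7] 1.9
top white 167 orange 0 spigot 48 [np.float64(0.8), np.float64(-5.8), np.float64(136.9)]
 z pct [ 65.7 128.7]
  z 70 10 x [-21.2 -16.7] y [-20.7  18.4]
  z 82 10 x [-17.2 -16.7] y [-22.2   8. ]
  z 94 11 x [-17.6 -16.6] y [-24.    9.1]
  z 118 31 x [-13.3  17.3] y [-24.3   9.4]
  z 130 101 x [-13.5  16.5] y [-23.9  10. ]
 top face rect (nest xy) [ 0.8 -6.9] [33.8 32.2] 88.1
[599.1   8.2 239.6] [ 0.1 -0.5  0.1]
```

The block stands upright at nest x≈0.6, y≈-6, with its top at 126. Next come the capstan pushes.

```bash
cat > cap.py <<'E'
# cap.py cx cy cz  then items "alpha:margin:z"
import sys,numpy as np
hub=np.array([559.5,-204.5]); ex=np.array([.9928,-.12]); ey=np.array([.12,.9928])
c=np.array(list(map(float,sys.argv[1:4]))); d=c[:2]-hub; c0=np.array([d@ex,d@ey])
for it in sys.argv[4:]:
    al,mg,z=map(float,it.split(":")); a=np.radians(al); u=np.array([-np.cos(a),np.sin(a)]); n=np.array([np.sin(a),np.cos(a)])
    F=55*u-(5+11*abs(n[0])+15*abs(n[1])+mg)*n; D=F-c0; print(it,"F",F.round(1),"W",(hub+F[0]*ex+F[1]*ey).round(1),[round(-D[0]/400,3),round(D[1]/400,3),round((c[2]-z)/400,3)])
E
python3 cap.py 599 8.2 239.6 24:8:200 24:8:150 24:8:112
echo; python3 cap.py 502.9 -199 112 24:8:112 24:0:112 32:0:112 40:0:112 48:0:112 54:0:112 54:0:160 -36:9:160 -36:9:112
```

```text
24:8:200 F [-62.9  -6.1] W [ 496.3 -203. ] [np.float64(0.192), np.float64(-0.555), np.float64(0.099)]
24:8:150 F [-62.9  -6.1] W [ 496.3 -203. ] [np.float64(0.192), np.float64(-0.555), np.float64(0.224)]
24:8:112 F [-62.9  -6.1] W [ 496.3 -203. ] [np.float64(0.192), np.float64(-0.555), np.float64(0.319)]

24:8:112 F [-62.9  -6.1] W [ 496.3 -203. ] [np.float64(0.015), np.float64(-0.012), np.float64(0.0)]
24:0:112 F [-59.7   1.2] W [ 500.4 -196.2] [np.float64(0.007), np.float64(0.006), np.float64(0.0)]
32:0:112 F [-59.1   9.2] W [ 501.9 -188.3] [np.float64(0.006), np.float64(0.026), np.float64(0.0)]
40:0:112 F [-57.3  17.3] W [ 504.7 -180.4] [np.float64(0.001), np.float64(0.047), np.float64(0.0)]
48:0:112 F [-54.1  25.3] W [ 508.9 -172.9] [np.float64(-0.007), np.float64(0.067), np.float64(0.0)]
54:0:112 F [-50.7  31.1] W [ 512.9 -167.5] [np.float64(-0.015), np.float64(0.081), np.float64(0.0)]
54:0:160 F [-50.7  31.1] W [ 512.9 -167.5] [np.float64(-0.015), np.float64(0.081), np.float64(-0.12)]
-36:9:160 F [-25.3 -58.7] W [ 527.3 -259.7] [np.float64(-0.079), np.float64(-0.143), np.float64(-0.12)]
-36:9:112 F [-25.3 -58.7] W [ 527.3 -259.7] [np.float64(-0.079), np.float64(-0.143), np.float64(0.0)]
```

Emit:
{"method": "drive_tool", "body": {
  "motion": [
    [[0.03,-0.1,0],0,1],
    [[0.08,-0.22,0],0,1],
    [[0.12,-0.34,0],0,1],
    [[0.16,-0.45,0.05],0,1],
    [[0.19,-0.54,0.1],0,1],
    [[0.192,-0.555,0.15],0,1],
    [[0.192,-0.555,0.15],0,1],
    [[0.192,-0.555,0.22],0,1],
    [[0.192,-0.555,0.3],0,1],
    [[0.192,-0.555,0.319],0,1]
  ],
  "grip_force": 20
}}

```text
time_s: 24.05
ee_pos: [496.2, -201.7, 111.8]
tcp_rot: [0.059, 0.998, 0.0, -0.001]
ft_force: [0.9, 0.2, 0.0]
width: 0.018
grasp_force: 0.0
```

Emit:
{"method": "drive_tool", "body": {
  "motion": [
    [[-0.008,0.018,0],0,1],
    [[-0.0095,0.038,0],0,1],
    [[-0.014,0.0585,0],0,1],
    [[-0.022,0.0785,0],0,1],
    [[-0.03,0.093,0],0,1],
    [[-0.031,0.096,0],0,1],
    [[-0.025,0.085,-0.06],0,1],
    [[-0.025,0.085,-0.12],0,1],
    [[-0.06,-0.03,-0.12],0,1],
    [[-0.094,-0.1315,-0.12],0,1]
  ]
}}

```text
time_s: 25.3
ee_pos: [529.4, -260.0, 163.1]
tcp_rot: [0.059, 0.998, -0.0, 0.002]
ft_force: [-0.2, -0.6, 0.2]
width: 0.002
grasp_force: 0.0
```

```bash
cat > ang.py <<'E'
from h import *
hub=np.array([559.5,-204.5]); ex=np.array([.9928,-.12]); ey=np.array([.12,.9928])
for n in("side","top"):
    s=bot.snapshot(n); H=hsv(s); P=cloud(s); o=(H[...,0]<16)&(H[...,1]>150)&(H[...,2]>90)&(P[...,2]>85)&(P[...,2]<125)&(np.linalg.norm(P[...,:2]-hub,axis=-1)<120)&(np.linalg.norm(P[...,:2]-hub,axis=-1)>60)
    nn,L,st,ce=cv2.connectedComponentsWithStats(o.astype(np.uint8))
    for i in range(1,nn):
        if st[i,4]>8:
            p=cast(s,ce[i],101)[0,:2]-hub; x,y=p@ex,p@ey; print(n,st[i,4],"r",round(np.hypot(x,y)),"alpha",round(np.degrees(np.arctan2(y,-x)),1))
st=bot.get_state(); print(st["time_s"],st["ee_pos"].round(1),st["ft_force"].round(1))
E
python3 ang.py; python3 cap.py 527.3 -259.7 160 -36:9:112 -36:2:112 -20:0:112 -5:0:112 10:0:112 25:0:112 40:0:112 54:0:112
```

```text
side 27 r 91 alpha -44.2
side 33 r 86 alpha 45.5
top 48 r 89 alpha 46.9
top 38 r 88 alpha -43.6
25.4 [ 528.  -265.   162.8] [0.2 0.  0.8]
-36:9:112 F [-25.3 -58.7] W [ 527.3 -259.7] [np.float64(-0.0), np.float64(-0.0), np.float64(0.12)]
-36:2:112 F [-29.4 -53. ] W [ 523.9 -253.6] [np.float64(0.01), np.float64(0.014), np.float64(0.12)]
-20:0:112 F [-43.9 -40.3] W [ 511.1 -239.2] [np.float64(0.046), np.float64(0.046), np.float64(0.12)]
-5:0:112 F [-53.  -25.6] W [ 503.8 -223.6] [np.float64(0.069), np.float64(0.083), np.float64(0.12)]
10:0:112 F [-57.9 -11.8] W [ 500.6 -209.3] [np.float64(0.081), np.float64(0.117), np.float64(0.12)]
25:0:112 F [-59.7   2.2] W [ 500.5 -195.2] [np.float64(0.086), np.float64(0.152), np.float64(0.12)]
40:0:112 F [-57.3  17.3] W [ 504.7 -180.4] [np.float64(0.08), np.float64(0.19), np.float64(0.12)]
54:0:112 F [-50.7  31.1] W [ 512.9 -167.5] [np.float64(0.063), np.float64(0.225), np.float64(0.12)]
```

Emit:
{"method": "drive_tool", "body": {
  "motion": [
    [[-0.021,-0.007,0],0,1],
    [[-0.021,-0.007,0.06],0,1],
    [[-0.021,-0.007,0.12],0,1],
    [[0.01,0.014,0.12],0,1],
    [[0.046,0.046,0.12],0,1],
    [[0.069,0.083,0.12],0,1],
    [[0.081,0.117,0.12],0,1],
    [[0.086,0.152,0.12],0,1],
    [[0.08,0.19,0.12],0,1],
    [[0.063,0.225,0.12],0,1]
  ]
}}

```text
time_s: 26.65
ee_pos: [512.9, -172.4, 115.3]
tcp_rot: [0.061, 0.998, -0.004, 0.001]
ft_force: [-3.5, -12.9, 1.6]
width: 0.004
grasp_force: 5.1
```

```bash
python3 ang.py;python3 nest.py; python3 cap.py 512.9 -167.5 112  60:0:112 54:8:160 -36:9:160 -36:9:112
```

```text
side 33 r 87 alpha 43.7
26.75 [ 513.4 -169.2  114.8] [-2.  -5.3  0.8]
side white 245 orange 55 spigot 47 [np.float64(0.8), np.float64(-3.5), np.float64(137.1)]
 z pct [ 65.  129.3]
  z 70 44 x [-16.3  17. ] y [ 5.1 33. ]
  z 82 42 x [-16.  16.] y [ 6.3 14. ]
  z 94 49 x [-15.6  16.6] y [ 5.6 13.7]
  z 106 37 x [-15.6  17.2] y [ 4.4 13.9]
  z 118 59 x [-17.3  17. ] y [-15.7  14.2]
  z 130 69 x [-16.1  18.2] y [-22.4  11.1]
 top face rect (nest xy) [ 0.7 -4.7] [35.8 41.7] 1.0
top white 154 orange 4 spigot 48 [np.float64(0.6), np.float64(-6.8), np.float64(137.2)]
 z pct [113.3 128.4]
  z 118 37 x [-15.3  17. ] y [-24.4  10.9]
  z 130 115 x [-15.8  16.6] y [-24.    9.9]
 top face rect (nest xy) [ 0.2 -7. ] [32.2 34.6] 0.0
[ 513.1 -168.9  114.7] [-2.5 -5.4  1.7]
60:0:112 F [-46.6  36.6] W [ 517.7 -162.6] [np.float64(-0.01), np.float64(0.014), np.float64(0.0)]
54:8:160 F [-57.2  26.4] W [ 505.9 -171.4] [np.float64(0.016), np.float64(-0.012), np.float64(-0.12)]
-36:9:160 F [-25.3 -58.7] W [ 527.3 -259.7] [np.float64(-0.063), np.float64(-0.225), np.float64(-0.12)]
-36:9:112 F [-25.3 -58.7] W [ 527.3 -259.7] [np.float64(-0.063), np.float64(-0.225), np.float64(0.0)]
```

Emit:
{"method": "drive_tool", "body": {
  "motion": [
    [[-0.01,0.014,0],0,1],
    [[-0.01,0.014,0],0,1],
    [[0.01,-0.005,-0.06],0,1],
    [[0.016,-0.012,-0.12],0,1],
    [[0.016,-0.012,-0.12],0,1],
    [[-0.02,-0.12,-0.12],0,1],
    [[-0.075,-0.23,-0.12],0,1],
    [[-0.075,-0.23,-0.12],0,1],
    [[-0.075,-0.23,-0.06],0,1],
    [[-0.075,-0.23,0],0,1]
  ]
}}

```text
time_s: 28.1
ee_pos: [532.4, -260.3, 112.2]
tcp_rot: [0.059, 0.998, 0.001, 0.0]
ft_force: [-0.3, 0.5, -0.2]
width: 0.005
grasp_force: 0.0
```

```bash
python3 ang.py; python3 cap.py 532.5 -262 112 -30:0:112 -20:0:112 -5:0:112 10:0:112 25:0:112 35:0:112 42:0:112 50:0:112
```

```text
side 28 r 91 alpha -37.0
side 32 r 86 alpha 52.5
top 45 r 89 alpha 53.7
top 42 r 88 alpha -36.2
28.2 [ 530.4 -259.3  110. ] [-0.2  0.  -0.4]
-30:0:112 F [-35.9 -47.8] W [ 518.1 -247.7] [np.float64(0.04), np.float64(0.031), np.float64(0.0)]
-20:0:112 F [-43.9 -40.3] W [ 511.1 -239.2] [np.float64(0.06), np.float64(0.05), np.float64(0.0)]
-5:0:112 F [-53.  -25.6] W [ 503.8 -223.6] [np.float64(0.083), np.float64(0.087), np.float64(0.0)]
10:0:112 F [-57.9 -11.8] W [ 500.6 -209.3] [np.float64(0.095), np.float64(0.121), np.float64(0.0)]
25:0:112 F [-59.7   2.2] W [ 500.5 -195.2] [np.float64(0.099), np.float64(0.156), np.float64(0.0)]
35:0:112 F [-58.6  12.2] W [ 502.8 -185.3] [np.float64(0.097), np.float64(0.181), np.float64(0.0)]
42:0:112 F [-56.6  19.3] W [ 505.6 -178.5] [np.float64(0.092), np.float64(0.199), np.float64(0.0)]
50:0:112 F [-53.   27.3] W [ 510.1 -171. ] [np.float64(0.083), np.float64(0.219), np.float64(0.0)]
```

Emit:
{"method": "drive_tool", "body": {
  "motion": [
    [[0.04,0.031,0],0,1],
    [[0.06,0.05,0],0,1],
    [[0.083,0.087,0],0,1],
    [[0.095,0.121,0],0,1],
    [[0.098,0.14,0],0,1],
    [[0.099,0.156,0],0,1],
    [[0.098,0.17,0],0,1],
    [[0.097,0.181,0],0,1],
    [[0.095,0.19,0],0,1],
    [[0.095,0.19,0],0,1]
  ]
}}

```text
time_s: 29.45
ee_pos: [504.4, -188.1, 115.2]
tcp_rot: [0.061, 0.998, -0.004, 0.003]
ft_force: [-0.0, -11.8, 0.3]
width: -0.0
grasp_force: 4.9
```

```bash
python3 ang.py;python3 nest.py|grep -v "  z"
```

```text
side 32 r 87 alpha 24.1
side 24 r 89 alpha 115.0
top 27 r 92 alpha 25.3
29.55 [ 504.4 -188.1  115.2] [  1.2 -12.5  -0.1]
side white 260 orange 56 spigot 49 [np.float64(0.6), np.float64(3.5), np.float64(138.3)]
 z pct [ 64.6 129.4]
 top face rect (nest xy) [0.5 1.6] [37.2 41.4] 3.4
top white 159 orange 3 spigot 50 [np.float64(1.0), np.float64(-0.5), np.float64(137.1)]
 z pct [ 71.9 129.4]
 top face rect (nest xy) [ 0.2 -0.6] [32.2 35.8] 0.1
[ 504.4 -188.1  115.2] [  1.9 -11.7   1.1]
```

Emit:
{"method": "drive_tool", "body": {
  "motion": [
    [[-0.003,0.009,0],0,1],
    [[-0.006,0.016,0],0,1],
    [[-0.009,0.023,0],0,1],
    [[-0.012,0.029,0],0,1],
    [[-0.014,0.033,0],0,1],
    [[-0.016,0.036,0],0,1],
    [[-0.018,0.04,0],0,1],
    [[-0.018,0.04,0],0,1],
    [[-0.018,0.04,0],0,1],
    [[-0.018,0.04,0],0,1]
  ]
}}

```text
time_s: 30.9
ee_pos: [509.7, -177.6, 114.8]
tcp_rot: [0.063, 0.998, -0.006, -0.001]
ft_force: [-6.9, -19.3, 4.8]
width: 0.005
grasp_force: 9.5
```

```bash
python3 ang.py
```

```text
side 11 r 92 alpha 124.2
side 32 r 87 alpha 36.7
top 12 r 94 alpha 36.1
31.0 [ 509.7 -177.6  114.8] [ -7.5 -19.    4.8]
```

Emit:
{"method": "drive_tool", "body": {
  "motion": [
    [[-0.003,0.006,0],0,1],
    [[-0.006,0.012,0],0,1],
    [[-0.009,0.018,0],0,1],
    [[-0.009,0.018,0],0,1],
    [[-0.009,0.018,0],0,1],
    [[-0.009,0.018,0],0,1],
    [[-0.009,0.018,0],0,1],
    [[-0.009,0.018,0],0,1],
    [[-0.009,0.018,0],0,1],
    [[-0.009,0.018,0],0,1]
  ]
}}

```text
time_s: 32.25
ee_pos: [510.2, -177.0, 114.7]
tcp_rot: [0.065, 0.998, -0.01, -0.004]
ft_force: [-15.2, -29.7, 9.5]
width: 0.007
grasp_force: 16.1
```

```bash
python3 ang.py
```

```text
side 11 r 92 alpha 124.2
side 32 r 87 alpha 36.7
top 19 r 93 alpha 36.5
32.35 [ 510.2 -177.   114.7] [-15.  -29.3   9.3]
```

The force rose to 34 N while the angle stayed at 36.7°, so the capstan is against its stop. Backing off and clearing.

Emit:
{"method": "drive_tool", "body": {
  "motion": [
    [[0.01,-0.03,0],0,1],
    [[0.03,-0.06,0],0,1],
    [[0.04,-0.08,0],0,1],
    [[0.04,-0.08,0],0,1],
    [[0.04,-0.08,-0.08],0,1],
    [[0.04,-0.08,-0.16],0,1],
    [[0.04,-0.08,-0.25],0,1],
    [[0.1,-0.08,-0.3],0,1],
    [[0.12,-0.08,-0.3],0,1],
    [[0.12,-0.08,-0.3],0,1]
  ]
}}

```text
time_s: 33.6
ee_pos: [465.4, -185.7, 232.3]
tcp_rot: [0.059, 0.998, 0.0, -0.0]
ft_force: [0.5, -0.2, -0.3]
width: 0.003
grasp_force: 0.0
```

```bash
python3 ang.py; python3 nest.py; python3 look.py f 580 -40 80
```

```text
side 23 r 92 alpha -53.8
side 11 r 92 alpha 124.2
side 32 r 87 alpha 36.7
top 48 r 89 alpha 37.8
33.7 [ 465.7 -185.9  231.9] [ 0.3 -0.8 -0.2]
side white 253 orange 56 spigot 51 [np.float64(1.5), np.float64(3.4), np.float64(137.5)]
 z pct [ 64.4 129.2]
  z 70 47 x [-15.7  17.3] y [12.7 25. ]
  z 82 41 x [-15.3  17.5] y [12.6 21. ]
  z 94 45 x [-15.4  17.7] y [12.2 20.8]
  z 106 45 x [-17.   18.1] y [-14.2  20.1]
  z 118 52 x [-17.1  18.3] y [-4.4 20.4]
  z 130 79 x [-15.8  17.7] y [-16.7  18.4]
 top face rect (nest xy) [0.7 1.3] [36.6 41.6] 1.0
top white 157 orange 2 spigot 51 [np.float64(1.0), np.float64(-0.7), np.float64(136.8)]
 z pct [ 69.7 128.8]
  z 70 12 x [-17.1  17.3] y [-24.7  17.2]
  z 118 41 x [-15.1  17.1] y [-18.6  16.9]
  z 130 104 x [-16.   16.5] y [-16.5  16.8]
 top face rect (nest xy) [ 0.2 -0.5] [32.2 35.9] 0.0
[ 465.7 -186.2  232. ] [-1.3  0.3 -0.7]
33.85 [ 465.7 -186.4  232.1] [-0.1 -0.6 -0.8]
```

View pics/f.png

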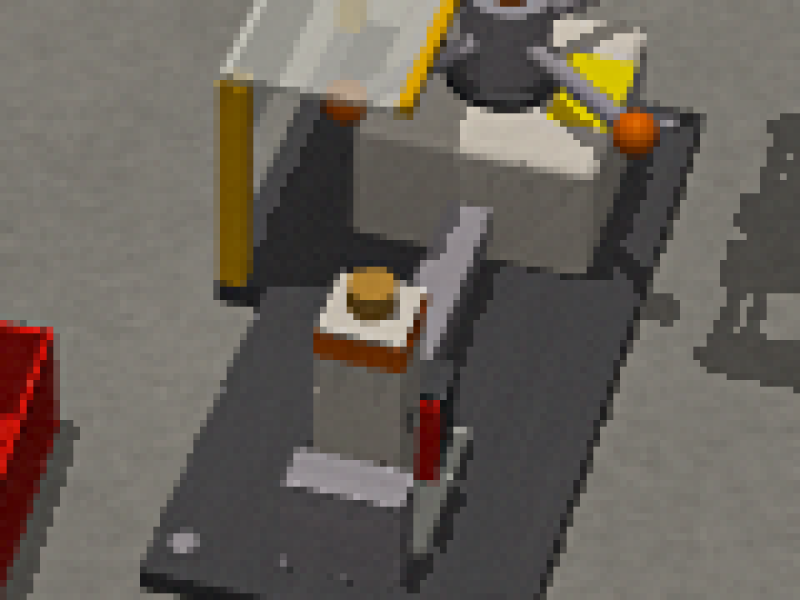

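The block stands upright with its spigot up at (372,290). It is clamped between the fixed jaw at (350,475) and the red pad at (430,440). The capstan is at its stop and the arm is clear.

```bash
python3 -c "
from bench import bot
print(bot.sign_off())"
```

```text
the job is handed in; nothing more can be done
None
```

The block was laid and released on the large rest, then stood upright, spigot up, in the nest and clamped with the capstan at its stop; I handed the job in at about 34 s, with no verdict returned.

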